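# Nip a heatsink in the bonding clamp with its coarse and fine knobs

### The job

Close the bonding clamp on the finned heatsink lying in it: turn the large outer knob clockwise until the pad just nips the heatsink lightly against the backstop (under 20 N), then bring it up to about 25 N of clamping force with the small inner knob on top. Feel your way: more than 45 N would bend the fins. Let go of the knobs and leave the jar, capacitor and battery cell beside the clamp where they are.

Things in the scene. Friction and masses are not known exactly. Their poses are not given: they have to be found in the camera images.
- clamp: Fixed bonding clamp: aluminium base 104 x 244 x 12 mm, grey gearbox 94 x 92 mm with its top 50 mm up, two coaxial black knobs on it. Origin on the bench under the knob axis, z up; the base runs 190 mm to -y. A pad is driven along -y and pushes the heatsink against a dark bolted backstop, whose face lies 144 to 156 mm from the knob axis: not measured, different every time.
- outer_knob (a point): Point on the knob axis at the height to grip the large outer (coarse) knob, 75 mm above the bench. The knob is a knurled cylinder of 58 mm diameter from 53 to 83 mm above the bench; the inner knob rises above it to 111 mm above the bench.
- inner_knob (a point): Point on the knob axis at the height to grip the small inner (fine) knob, 102.5 mm above the bench. The knob is a knurled cylinder of 27 mm diameter from 86 to 111 mm above the bench.
- coarse (a joint): Outer knob angle, rad, 0 to 3, growing clockwise from above; the pad advances 12 mm per rad. Stiff: 0.5 N m of friction; each newton on the pad adds 0.012 N m (8 N: about 0.1 N m). It stays where it is left and holds up to about 40 N on the pad. Starts between 0 and 0.3.
- fine (a joint): Inner knob angle, rad, 0 to 2, growing clockwise from above; it draws the backstop towards the pad, 3 mm per rad, 6 mm in all, too little to close the gap. 0.14 N m of friction; each newton on the pad adds 0.003 N m. It stays where it is left. Starts at 0. Once the heatsink is nipped, 1 rad adds roughly 40 N.
- pad: The aluminium pad 44 mm wide (clamp x) and 26 mm high that pushes the heatsink: the moving jaw. Its face looks along the clamp's -y, 100 mm from the knob axis when the outer knob stands at 0; origin in the plane of the face, at bench height. It sits on a stiff spring: about 15 N per mm it is pushed back (6 mm at most).
- sink_centre (a point): Centre of the loose aluminium heatsink, 26 x 60 x 30 mm, 90 g, half-way up its 30 mm height; it lies on the clamp's base with its flat 60 x 30 mm back (its own -x side) to the pad and its upright fins to the backstop. Its own x axis points along the clamp's -y.
- jar: Bystander: small brown jar with brass cap, 34 x 53 mm, standing beside the clamp; origin under its centre.
- cap: Bystander: black capacitor can, 25 x 40 mm, standing beside the clamp; origin under its centre.
- cell: Bystander: AA battery cell, 14 x 50 mm, lying beside the clamp; origin at the centre of its underside.

How it is judged:
On the way, in this order (a step that is already met when the one before it is completed fails the run):
1. with the inner knob not yet turned, the outer knob has brought the pad to a light nip (2 to 20 N) on the heatsink (contact force between pad and sink between 2 and 20 N and value of joint fine below 0.1 rad), for 0.2 s.
2. the inner knob has brought the clamping force to 15 to 35 N (contact force between pad and sink between 15 and 35 N and value of joint fine above 0.15 rad), for 0.2 s.
At the end, for the whole second after the job is handed in: The heatsink stands upright and still between pad and backstop under a clamping force of 15 to 35 N, brought up with the inner knob (turned on by at least 0.15 rad) (all of step 2 and angle between sink's own z axis and vertical below 0.1 rad and linear speed of sink below 0.01 m/s); the robot touches nothing.
It fails at once if the clamping force exceeds 45 N (contact force between pad and sink above 45 N).
It fails at once if the outer knob alone presses with more than 20 N (inner knob not yet turned) (contact force between pad and sink above 20 N and value of joint fine below 0.1 rad).
It fails at once if the jar, capacitor or battery cell is moved by more than 20 mm (distance of any of jar, cap, cell from where it was at the start of the episode above 0.02 m).
It also fails if it takes over 72 s, if anything falls off the work surface, if the arm or the gripper's body presses on something with over 40 N, if the wrist force passes 120 N, or if a joint passes its speed limit or range.

### The arm

A 6-joint arm with a two-finger parallel gripper is mounted at the origin on a cart in front of the work surface, level with it; the furniture and walls round the work are solid. World frame = base frame: x ahead of the robot, y to its left, z up, the work surface at z = 0. Lengths are in m, angles in rad, forces in N, time in s.
With the tool pointing down it reaches from about 0.25 to 0.775 m from the base axis. Payload 4 kg.
Tool frame: the origin (TCP) lies at the centre of the arm's flange, where the gripper is bolted on; the fingertips stand 199 mm ahead of it and the grasp point (between the pads) lies 180 mm ahead of it (robot.tcp_to_tips is the z of the fingertips in the tool frame, in m); z points along the fingers, y is the line along which they close (so a half turn about z gives the same grasp; the last joint's range is limited). The gripper opens to 94 mm and grips with 3 to 60 N. Pads are 16 mm wide; open, the fingers measure 119 mm over their backs; the gripper's body (75 mm by 177 mm) begins 78 mm behind the grasp point.
Start: joints at [1.074, 0.087, 1.371, -0, 1.684, -0.103], TCP at [0.211, 0.508, 0.405] pointing down, gripper open.
Joint ranges: [-3.1, 3.1], [-0.76, 2.03], [0.27, 2.55], [-1.08, 4.22], [0.17, 2.65], [-2.57, 2.57]. Speed limits (rad/s): [2.79, 2.79, 3.14, 3.14, 3.14, 3.14].

### API

Orientations are given as [roll, pitch, yaw] about the fixed x, y, z axes, in that order (R = Rz(yaw) Ry(pitch) Rx(roll)).
In Python, from bench import robot gives the robot as it stands.
- The arm moves only by the tool play_rows, never from a script. Its arguments are lists of equal length, an entry for each row: "translation": the shift along the tool's x, y, z scaled (see below), a list of three; "twist": the turn, a rotation vector about the tool's x, y, z scaled (see below), a list of three; "gripper": the opening, from -1 (shut) to 1 (fully open). A call has 1 to 8 rows; each row shifts and turns the commanded pose from where the row before left it, along the tool's axes as they then stand; what a row does not reach is not made up. The controller multiplies each number of a shift by 0.04 m and each number of a turn by 0.1 rad. A row lasts 1/10 s, in which the tool goes at most 50 mm and 8.59 degrees, less where a joint would pass 70% of its speed; a pose out of reach is approached as far as the arm can. A call with a number of a shift or a turn outside -1 to 1 is refused whole. A call with a gripper value outside its range is refused whole. The fingers move at their own pace and stop on an object; the grip force is fixed at half the most. Time passes only in rows, so rows that do not move let the fingers close. It gives the time, the measured TCP pose, the force, the opening and the grip force at its end, in the units of the state.
- robot.get_obs(): the state, without advancing time (a new reading comes with each control period).
- robot.snapshot(name): name is "scene" or "top" or "wrist"; returns the picture (384x512x3 uint8, red, green, blue); there is no depth.
- robot.camera_model(name): a dict with "camera_matrix" (3x3 intrinsics, pixels), "rvec" (rotation vector, rad) and "tvec" (3), from world to camera coordinates, as OpenCV has them. Camera axes: x right, y down, z forward; pixel columns grow to the right and rows downward; lengths in m; the calibration is good to about 2 mm. A picture is of the moment at which its call begins: read the wrist's pose just before it. camera_model takes no time and is no camera call; for the wrist camera it gives the pose at the moment of the call.
- robot.close_job(): hands the job in; it is judged then, once.
Trained networks look in the newest picture that a camera, given by its name, has taken for a name from the list of things; names that differ only in an ending like _2 or _b are one class to them, and where a whole thing is asked for, a point or a joint stands for the part that bears it (a point fixed in the world has none). Each returns a list of dicts, best first, with "score" (0 to 1); they miss things now and then, are a little off and sometimes report something else, mostly with a low value. They report only what shows in the picture. A call takes as long as a camera call.
- robot.recognise(name, camera): "centre" ([x, y, z] in m, in world coordinates, good to about 4 mm: the middle of the surface that is visible of it).
- robot.spot_point(name, camera): "centre" ([x, y, z] in m, in world coordinates, good to about 4 mm: a listed point, or the origin of a listed thing).
The state is a dict: "time": time; "joint_positions": joint angles; "qvel": joint speeds; "joint_torque": joint torques, N m; "tool_pos": TCP position; "ee_rot": TCP orientation; "wrist_force": force on the tool from outside, world axes, zero at the start; "wrist_torque": the same for the moment, N m; "width": finger opening in m; "finger_force": force on a finger pad.
Only numpy, scipy, OpenCV 4.12 (cv2) and the standard library are available. Lean on these libraries where they do the work, as an engineer would, in place of code of your own. Each camera call takes 0.05 s, during which the arm holds its last target. There are 200 camera calls.

## Working session

There is one attempt and no reset: what is moved stays moved. The work goes in short steps, Python scripts to look and compute and a tool call to move; the robot and the scene stay as the last step left them, time stands still between calls to the robot, and variables do not carry over. Pictures are saved under pics/ and viewed, at most 10 in all, crops included, and the job is handed in when it is done.

Besides the shell and the picture viewer there is one more tool, called after ">>>" as a command line: name --argument value ..., lists and objects as JSON in quotes. play_rows: Moves the arm, as the interface text tells. Its arguments: {"type":"object","properties":{"translation":{"type":"array","items":{"type":"array","items":{"type":"number","minimum":-1,"maximum":1}}},"twist":{"type":"array","items":{"type":"array","items":{"type":"number","minimum":-1,"maximum":1}}},"gripper":{"type":"array","items":{"type":"number"}}},"required":["translation","twist","gripper"]}

```bash
mkdir -p pics
cat > h.py <<'E'
from bench import robot
import numpy as np, cv2
np.set_printoptions(precision=4,suppress=True)
def snap(c,n):
    im=robot.snapshot(c); cv2.imwrite(f'pics/{n}.png',im[:,:,::-1]); return im
def proj(c,p):
    m=robot.camera_model(c); return cv2.projectPoints(np.array(p,float).reshape(-1,3),np.array(m['rvec']),np.array(m['tvec']),np.array(m['camera_matrix']),None)[0].reshape(-1,2)
E
python3 - <<'E'
from h import *
snap('top','t1'); snap('scene','s1')
for c in ['top','scene']:
  for n in ['outer_knob','inner_knob','clamp','pad','sink_centre','jar','cap','cell']:
    r=robot.spot_point(n,c)
    print(c,n,[(np.array(q['centre']),round(q['score'],2)) for q in r[:2]])
o=robot.get_obs();print(o['time'],o['ee_rot'],o['tool_pos'],o['width'])
E
```

```text
top outer_knob [(array([ 0.5443, -0.0683,  0.0751]), 0.66)]
top inner_knob [(array([ 0.5401, -0.0625,  0.1017]), 0.71)]
top clamp [(array([ 0.5371, -0.0641,  0.0007]), 0.63)]
top pad [(array([ 0.5435, -0.189 ,  0.027 ]), 0.59), (array([ 0.546 , -0.1681, -0.0029]), 0.44)]
top sink_centre [(array([ 0.5442, -0.1942,  0.0223]), 0.79)]
top jar [(array([ 0.6344, -0.0547, -0.0005]), 0.74)]
top cap [(array([ 0.4533, -0.1972, -0.0002]), 0.57)]
top cell [(array([ 0.6361, -0.1947,  0.0009]), 0.64)]
scene outer_knob [(array([ 0.5397, -0.0626,  0.0792]), 0.89)]
scene inner_knob [(array([ 0.5408, -0.0683,  0.0986]), 0.58)]
scene clamp [(array([ 0.5405, -0.0645,  0.0024]), 0.68)]
scene pad [(array([ 0.5469, -0.1689,  0.001 ]), 0.48)]
scene sink_centre [(array([ 0.5442, -0.1893,  0.0238]), 0.64)]
scene jar [(array([ 0.6375, -0.1893, -0.0002]), 0.72), (array([ 0.6336, -0.0563, -0.0041]), 0.5)]
scene cap [(array([ 0.4505, -0.1983,  0.0014]), 0.79)]
scene cell [(array([ 0.6349, -0.1927,  0.0008]), 0.65)]
0.9 [3.1415 0.     2.7478] [0.211  0.5079 0.4047] 0.09371470809099565
```

View pics/t1.png

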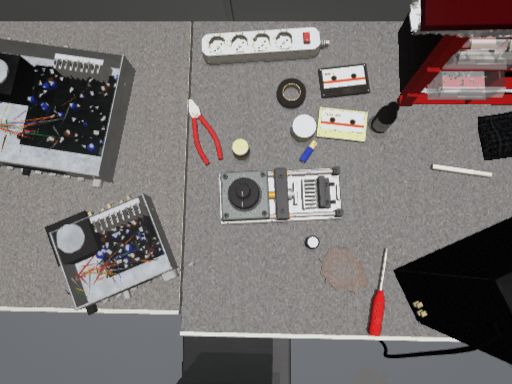

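View pics/s1.png

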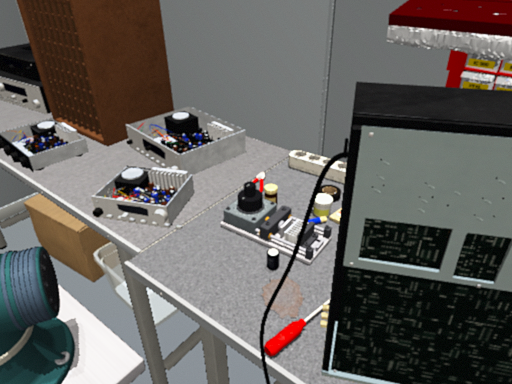

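The top view shows the clamp lying along −y with its knob at about (243,193), the jar at (240,147), the cell at (308,152) and the cap at (312,242). The scene view agrees. I'll move above the knob at the current yaw, which leaves enough wrist range to turn clockwise.

>>> play_rows --translation '[[-0.82, -0.63, 0], [-0.82, -0.63, 0], [-0.82, -0.63, 0], [-0.82, -0.63, 0], [-0.82, -0.63, 0], [-0.82, -0.63, 0], [-0.82, -0.63, 0], [-0.82, -0.63, 0]]' --twist '[[0, 0, 0], [0, 0, 0], [0, 0, 0], [0, 0, 0], [0, 0, 0], [0, 0, 0], [0, 0, 0], [0, 0, 0]]' --gripper '[1, 1, 1, 1, 1, 1, 1, 1]'

```text
time: 1.7
tool_pos: [0.3764, 0.2195, 0.405]
ee_rot: [3.141, 0.001, 2.748]
wrist_force: [1.3, -0.6, -0.6]
width: 0.0937
finger_force: 0.0
```

>>> play_rows --translation '[[-0.82, -0.63, 0], [-0.82, -0.63, 0], [-0.82, -0.63, 0], [-0.82, -0.63, 0], [-0.82, -0.63, 0], [-0.82, -0.63, 0], [-0.82, -0.63, 0], [-0.82, -0.63, 0]]' --twist '[[0, 0, 0], [0, 0, 0], [0, 0, 0], [0, 0, 0], [0, 0, 0], [0, 0, 0], [0, 0, 0], [0, 0, 0]]' --gripper '[1, 1, 1, 1, 1, 1, 1, 1]'

```text
time: 2.5
tool_pos: [0.5415, -0.0675, 0.4048]
ee_rot: [3.141, 0.0, 2.748]
wrist_force: [0.4, 0.9, -0.6]
width: 0.0941
finger_force: 0.0
```

>>> play_rows --translation '[[0, 0, 0], [0, 0, 0], [0, 0, 0]]' --twist '[[0, 0, 0], [0, 0, 0], [0, 0, 0]]' --gripper '[1, 1, 1]'

```text
time: 2.8
tool_pos: [0.5406, -0.0651, 0.4048]
ee_rot: [3.141, -0.0, 2.749]
wrist_force: [0.5, -0.6, 0.0]
width: 0.0941
finger_force: 0.0
```

Run:
```python
from h import *
o=robot.get_obs();print(o['time'],o['ee_rot'],o['tool_pos'],o['joint_positions'],o['wrist_force'],o['wrist_torque'])
im=snap('wrist','w1')
for n in ['outer_knob','inner_knob','clamp','pad','sink_centre']:
    r=robot.spot_point(n,'wrist')
    print(n,[(np.array(q['centre']),round(q['score'],2)) for q in r[:2]])
    if n=='inner_knob' and r: print('px',proj('wrist',r[0]['centre']))
print(proj('wrist',[[.5404,-.065,.111],[.5404,-.065,.083]]))
cv2.imwrite('pics/w1b.png',cv2.resize(im[:,:,::-1],(800,600)))
```

```text
2.8 [ 3.1411 -0.0003  2.7485] [ 0.5406 -0.0651  0.4048] [-0.2241  0.0751  1.3836  0.0006  1.6832 -1.4018] [ 0.4923 -0.61    0.0175] [0.0164 0.0575 0.0202]
outer_knob [(array([ 0.5394, -0.0661,  0.0737]), 0.56), (array([ 0.5466, -0.1699,  0.0014]), 0.36)]
inner_knob [(array([ 0.5387, -0.0593,  0.1025]), 0.9)]
px [[262.3116 191.555 ]]
clamp [(array([ 0.5423, -0.0633, -0.0042]), 0.63)]
pad [(array([ 0.548 , -0.1731, -0.0004]), 0.84)]
sink_centre [(array([ 0.5492, -0.1888,  0.0253]), 0.91), (array([ 0.6351, -0.1915, -0.    ]), 0.75)]
[[257.5334 197.7747]
 [257.5981 190.091 ]]
```

View pics/w1.png

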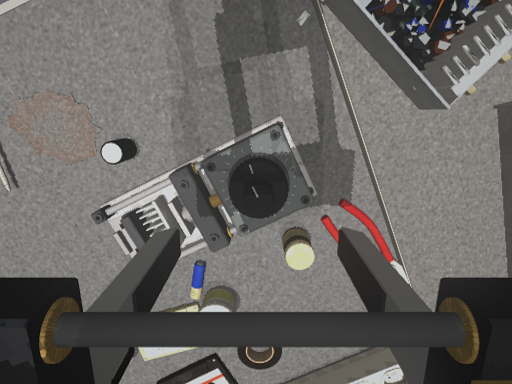

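The wrist view shows the outer knob as a disc centred near (259,187), with the gearbox around it. I'll refine the axis by comparing the dark blob with a projected silhouette.

Run:
```python
from h import *
from scipy.optimize import least_squares
im=cv2.imread('pics/w1.png'); g=im.max(2)
m=(g<35).astype(np.uint8); m=cv2.morphologyEx(m,cv2.MORPH_OPEN,np.ones((7,7),np.uint8))
k,lab,st,ce=cv2.connectedComponentsWithStats(m)
i=lab[195,270] or lab[205,265]; print(st[i],ce[i])
c=max(cv2.findContours((lab==i).astype(np.uint8),0,1)[0],key=cv2.contourArea)
b=(c.min((0,1))+c.max((0,1)))/2; print(c.min((0,1)),c.max((0,1)))
t=np.linspace(0,6.28,200)
def ext(p):
    P=np.concatenate([np.c_[p[0]+r*np.cos(t),p[1]+r*np.sin(t),0*t+z] for r,z in[(.029,.053),(.029,.083),(.0135,.111)]])
    q=proj('wrist',P); return np.r_[q.min(0),q.max(0)]
obs=np.r_[c.min((0,1)),c.max((0,1))+1.]
s=least_squares(lambda p:ext(p)-obs,[.54,-.065]); print(s.x,s.fun)
s=least_squares(lambda p:ext(p)-obs,[.54,-.065],diff_step=1e-2); print(s.x,s.fun)
```

```text
[     0      0    512    384 185529] [255.4478 183.2921]
[0 0] [511 383]
[ 0.5379 -0.0657] [ 225.7734  153.7833 -225.9379 -167.3214]
[ 0.5379 -0.0657] [ 225.7694  153.7728 -225.9415 -167.3318]
```

Run:
```python
from h import *
from scipy.optimize import least_squares
im=cv2.imread('pics/w1.png'); g=im.max(2)
print(g[187,215:305:3],g[145:230:3,259])
for T in(45,55,65):
  m=(g<T).astype(np.uint8); m=cv2.morphologyEx(m,cv2.MORPH_OPEN,cv2.getStructuringElement(2,(15,15)))
  k,lab,st,ce=cv2.connectedComponentsWithStats(m)
  i=lab[195,272]; print(T,i,st[i])
  if i==0: continue
  x,y,w,h=st[i,:4]; obs=np.array([x,y,x+w,y+h],float)
  t=np.linspace(0,6.28,200)
  def ext(p):
    P=np.concatenate([np.c_[p[0]+r*np.cos(t),p[1]+r*np.sin(t),0*t+z] for r,z in[(.029,.053),(.029,.083),(.0135,.111)]])
    q=proj('wrist',P); return np.r_[q.min(0),q.max(0)]
  s=least_squares(lambda p:ext(p)-obs,[.54,-.065]); print(s.x,s.fun)
```

```text
[83 89 89 89 88 39 43 42 41 40 35 37 43 48 36 36 37 35 36 35 40 42 43 42
 40 90 89 88 89 89] [135 135 131  83  38  39  43  42  42  37  36  36  33  34  36  36  35  41
  41  41  41  42  42  43  45  89  88  86 132]
45 1 [ 230  157   58   61 2532]
[ 0.5413 -0.0639] [-1.0825 -0.9019  1.0833  0.9687]
55 3 [ 229  157   59   61 2717]
[ 0.5411 -0.0643] [-0.5831 -0.9152  0.5837  0.9557]
65 5 [ 229  155   60   64 2998]
[ 0.5408 -0.0637] [-0.097   0.5615  0.0969 -0.5623]
```

>>> play_rows --translation '[[0, 0.03, 0.8], [0, 0, 0.8], [0, 0, 0.8], [0, 0, 0.7], [0, 0, 0.4], [0, 0, 0.24], [0, 0, 0], [0, 0, 0]]' --twist '[[0, 0, 0], [0, 0, 0], [0, 0, 0], [0, 0, 0], [0, 0, 0], [0, 0, 0], [0, 0, 0], [0, 0, 0]]' --gripper '[1, 1, 1, 1, 1, 1, 1, 1]'

```text
time: 3.9
tool_pos: [0.5418, -0.0646, 0.2561]
ee_rot: [3.141, 0.002, 2.748]
wrist_force: [-0.1, -0.5, -0.5]
width: 0.0943
finger_force: 0.0
```

>>> play_rows --translation '[[0, 0, 0], [0, 0, 0], [0, 0, 0], [0, 0, 0], [0, 0, 0], [0, 0, 0], [0, 0, 0], [0, 0, 0]]' --twist '[[0, 0, 0], [0, 0, 0], [0, 0, 0], [0, 0, 0], [0, 0, 0], [0, 0, 0], [0, 0, 0], [0, 0, 0]]' --gripper '[0, 0, -0.5, -1, -1, -1, -1, -1]'

```text
time: 4.7
tool_pos: [0.5413, -0.0653, 0.2553]
ee_rot: [-3.14, 0.0, 2.748]
wrist_force: [-2.1, -4.0, 1.5]
width: 0.0573
finger_force: 30.0
```

```bash
cat > st.py <<'E'
from h import *
o=robot.get_obs();print(round(o['time'],2),'yaw',np.array(o['ee_rot']),'pos',np.array(o['tool_pos']),'F',np.array(o['wrist_force']),'T',np.array(o['wrist_torque']),'q6',o['joint_positions'][5],'tq6',np.array(o['joint_torque'])[5],'w',o['width'],'ff',o['finger_force'])
E
python3 st.py
```

```text
4.7 yaw [-3.14    0.0002  2.7475] pos [ 0.5413 -0.0653  0.2553] F [-2.1071 -4.0055  1.4625] T [-0.7303  0.3962  0.018 ] q6 -1.3999809985911302 tq6 0.04923655302263796 w 0.0573046006392282 ff 30.000585615634918
```

>>> play_rows --translation '[[0, -0.02, 0], [0, 0, 0], [0, 0, 0], [0, 0, 0], [0, 0, 0], [0, 0, 0], [0, 0, 0], [0, 0, 0]]' --twist '[[0, 0, 0.5], [0, 0, 0.8], [0, 0, 0.8], [0, 0, 0.8], [0, 0, 0.8], [0, 0, 0.8], [0, 0, 0.8], [0, 0, 0.8]]' --gripper '[-1, -1, -1, -1, -1, -1, -1, -1]'

```text
time: 5.5
tool_pos: [0.5408, -0.0659, 0.2553]
ee_rot: [-3.14, 0.001, 2.136]
wrist_force: [-2.8, -5.1, 2.4]
width: 0.0576
finger_force: 30.0
```

```bash
python3 st.py
python3 - <<'E'
from h import *
im=snap('top','t2'); cv2.imwrite('pics/t2c.png',cv2.resize(im[150:240,210:350,::-1],None,fx=5,fy=5,interpolation=cv2.INTER_CUBIC))
E
python3 st.py
```

```text
5.5 yaw [-3.1396  0.001   2.1359] pos [ 0.5408 -0.0659  0.2553] F [-2.7969 -5.0772  2.3934] T [-0.8797  0.5406  0.5046] q6 -0.7894307639559696 tq6 -0.13368988875299692 w 0.05763339302812386 ff 29.99861776828766
5.55 yaw [-3.1397  0.0009  2.1331] pos [ 0.5408 -0.0659  0.2553] F [-3.1156 -3.7316  2.1646] T [-0.7988  0.5907  0.0988] q6 -0.786700259802382 tq6 0.493741650134325 w 0.05753520495934317 ff 30.002020597457886
```

View pics/t2c.png

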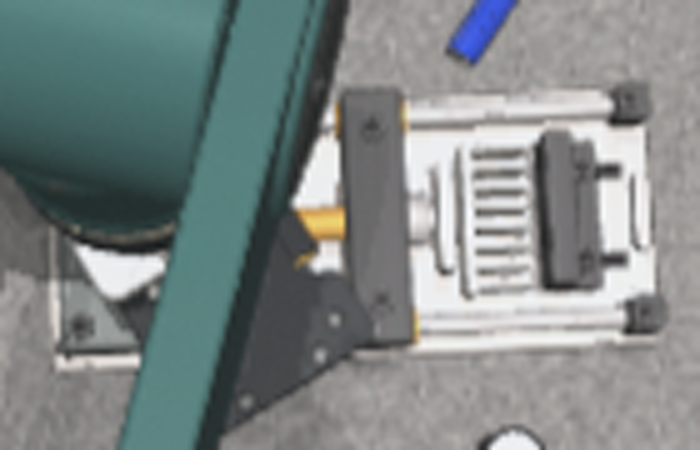

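The top crop, magnified ×5, shows the pad face at x≈453, the sink from 457 to 530 and the backstop face at ≈537. That leaves a gap of about 4 mm, or roughly 0.35 rad. I'll approach it and then feel for contact.

>>> play_rows --translation '[[0, 0, 0], [0, 0, 0], [0, 0, 0], [0, 0, 0], [0, 0, 0]]' --twist '[[0, 0, 0.4], [0, 0, 0.4], [0, 0, 0.4], [0, 0, 0.2], [0, 0, 0.2]]' --gripper '[-1, -1, -1, -1, -1]'

```text
time: 6.05
tool_pos: [0.5407, -0.066, 0.2553]
ee_rot: [-3.139, 0.001, 1.978]
wrist_force: [-3.5, -3.9, 3.1]
width: 0.0576
finger_force: 30.0
```

```bash
python3 st.py
python3 - <<'E'
from h import *
im=snap('top','t3'); cv2.imwrite('pics/t3c.png',cv2.resize(im[165:225,285:345,::-1],None,fx=10,fy=10,interpolation=cv2.INTER_CUBIC))
E
```

```text
6.05 yaw [-3.1393  0.0012  1.9782] pos [ 0.5407 -0.066   0.2553] F [-3.4517 -3.9407  3.0917] T [-0.8596  0.6683  0.5302] q6 -0.6318451039982015 tq6 0.3506821487098932 w 0.05756505470333718 ff 30.001569986343384
```

View pics/t3c.png

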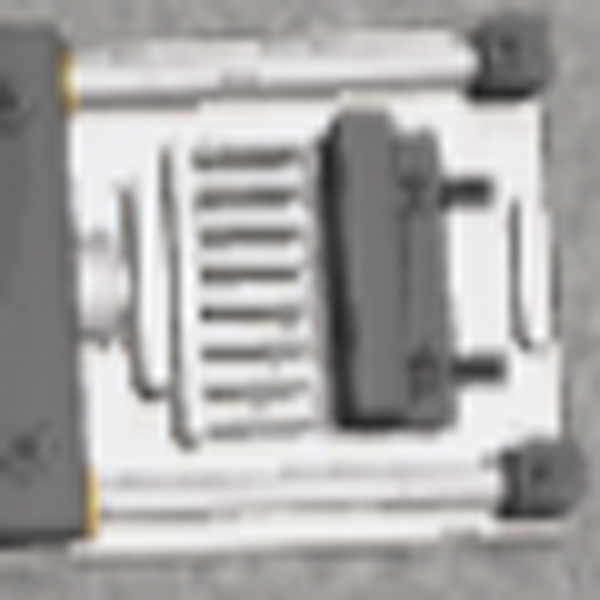

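The crop, magnified ×10, shows the pad edge at ≈165, the sink from 170 to 305 and the backstop at ≈325, so a few mm remain. I'll use slow, steady steps from here and watch the moving torque.

>>> play_rows --translation '[[0, 0, 0], [0, 0, 0], [0, 0, 0], [0, 0, 0], [0, 0, 0]]' --twist '[[0, 0, 0.2], [0, 0, 0.2], [0, 0, 0.2], [0, 0, 0.2], [0, 0, 0.2]]' --gripper '[-1, -1, -1, -1, -1]'

```text
time: 6.6
tool_pos: [0.5406, -0.066, 0.2553]
ee_rot: [-3.139, 0.001, 1.878]
wrist_force: [-4.6, -5.1, 2.0]
width: 0.0573
finger_force: 30.0
```

```bash
python3 st.py
```

```text
6.6 yaw [-3.1391  0.0014  1.8781] pos [ 0.5406 -0.066   0.2553] F [-4.5709 -5.0748  1.9632] T [-0.8733  0.6576  0.5347] q6 -0.5318539171761614 tq6 0.3479340858757496 w 0.057271021527937664 ff 30.002205669879913
```

>>> play_rows --translation '[[0, 0, 0], [0, 0, 0], [0, 0, 0]]' --twist '[[0, 0, 0.2], [0, 0, 0.2], [0, 0, 0.2]]' --gripper '[-1, -1, -1]'

```text
time: 6.9
tool_pos: [0.5406, -0.066, 0.2553]
ee_rot: [-3.139, 0.002, 1.818]
wrist_force: [-4.2, -5.0, 2.9]
width: 0.0576
finger_force: 30.0
```

```bash
python3 st.py
```

```text
6.9 yaw [-3.139   0.0016  1.8181] pos [ 0.5406 -0.066   0.2553] F [-4.208  -4.9721  2.8817] T [-0.8869  0.7144  0.5285] q6 -0.47185328746366156 tq6 0.3560975566506386 w 0.05764106762241029 ff 30.002518594264984
```

>>> play_rows --translation '[[0, 0, 0], [0, 0, 0], [0, 0, 0]]' --twist '[[0, 0, 0.2], [0, 0, 0.2], [0, 0, 0.2]]' --gripper '[-1, -1, -1]'

```text
time: 7.2
tool_pos: [0.5405, -0.0661, 0.2552]
ee_rot: [-3.139, 0.002, 1.758]
wrist_force: [-4.6, -4.2, 4.5]
width: 0.0577
finger_force: 30.0
```

```bash
python3 st.py
```

```text
7.2 yaw [-3.1389  0.0017  1.7581] pos [ 0.5405 -0.0661  0.2552] F [-4.5559 -4.2137  4.5482] T [-0.9023  0.7745  0.5476] q6 -0.4118666889707573 tq6 0.35803397186100483 w 0.0577012960447336 ff 30.002813637256622
```

>>> play_rows --translation '[[0, 0, 0], [0, 0, 0], [0, 0, 0]]' --twist '[[0, 0, 0.2], [0, 0, 0.2], [0, 0, 0.2]]' --gripper '[-1, -1, -1]'

```text
time: 7.5
tool_pos: [0.5405, -0.0661, 0.2553]
ee_rot: [-3.139, 0.002, 1.698]
wrist_force: [-3.8, -5.0, 3.4]
width: 0.0574
finger_force: 30.0
```

```bash
python3 st.py
python3 - <<'E'
from h import *
im=snap('top','t4'); cv2.imwrite('pics/t4c.png',cv2.resize(im[165:225,285:345,::-1],None,fx=10,fy=10,interpolation=cv2.INTER_CUBIC))
E
```

```text
7.5 yaw [-3.1388  0.0018  1.6981] pos [ 0.5405 -0.0661  0.2553] F [-3.8451 -4.9992  3.3926] T [-0.9111  0.7978  0.5195] q6 -0.3518552152120227 tq6 0.3579488955438137 w 0.057428495919255494 ff 30.00317394733429
```

View pics/t4c.png

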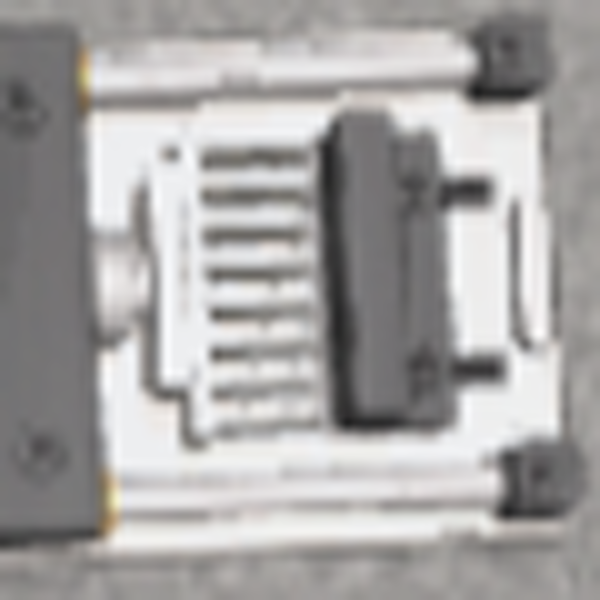

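The crop shows the pad now flush with the sink, with the fin tips at ≈310 and the backstop face at ≈327. About 2–3 mm remain.

>>> play_rows --translation '[[0, 0, 0], [0, 0, 0], [0, 0, 0], [0, 0, 0]]' --twist '[[0, 0, 0.2], [0, 0, 0.2], [0, 0, 0.2], [0, 0, 0.2]]' --gripper '[-1, -1, -1, -1]'

```text
time: 7.95
tool_pos: [0.5404, -0.0661, 0.2553]
ee_rot: [-3.139, 0.002, 1.618]
wrist_force: [-6.1, -4.2, 4.5]
width: 0.0578
finger_force: 30.0
```

```bash
python3 st.py
```

```text
7.95 yaw [-3.1387  0.0021  1.6181] pos [ 0.5404 -0.0661  0.2553] F [-6.0595 -4.2477  4.5111] T [-0.8621  0.8598  0.4973] q6 -0.27187732224428995 tq6 0.35788203589618206 w 0.057792974779671206 ff 30.00377207994461
```

>>> play_rows --translation '[[0, 0, 0], [0, 0, 0]]' --twist '[[0, 0, 0.2], [0, 0, 0.2]]' --gripper '[-1, -1]'

```text
time: 8.15
tool_pos: [0.5404, -0.0661, 0.2553]
ee_rot: [-3.139, 0.002, 1.578]
wrist_force: [-6.2, -4.7, 2.8]
width: 0.0574
finger_force: 30.0
```

```bash
python3 st.py
```

```text
8.15 yaw [-3.1386  0.0022  1.5782] pos [ 0.5404 -0.0661  0.2553] F [-6.177  -4.7364  2.8191] T [-0.8509  0.8714  0.4879] q6 -0.2318577189939411 tq6 0.3578511904925108 w 0.057438465823527456 ff 30.0039204955101
```

>>> play_rows --translation '[[0, 0, 0], [0, 0, 0]]' --twist '[[0, 0, 0.2], [0, 0, 0.2]]' --gripper '[-1, -1]'

```text
time: 8.35
tool_pos: [0.5403, -0.0661, 0.2553]
ee_rot: [-3.139, 0.002, 1.538]
wrist_force: [-5.2, -5.2, 4.0]
width: 0.0577
finger_force: 30.0
```

```bash
python3 st.py
```

```text
8.35 yaw [-3.1385  0.0023  1.5381] pos [ 0.5403 -0.0661  0.2553] F [-5.1697 -5.186   4.0263] T [-0.9449  0.8603  0.5382] q6 -0.1918889055342583 tq6 0.35777938552200794 w 0.057732040052437594 ff 30.004066228866577
```

>>> play_rows --translation '[[0, 0, 0], [0, 0, 0]]' --twist '[[0, 0, 0.2], [0, 0, 0.2]]' --gripper '[-1, -1]'

```text
time: 8.55
tool_pos: [0.5403, -0.0661, 0.2553]
ee_rot: [-3.138, 0.002, 1.498]
wrist_force: [-5.9, -5.0, 3.9]
width: 0.0575
finger_force: 30.0
```

```bash
python3 st.py
```

```text
8.55 yaw [-3.1385  0.0024  1.4981] pos [ 0.5403 -0.0661  0.2553] F [-5.9199 -5.022   3.8544] T [-0.9491  0.9348  0.57  ] q6 -0.15186234723290187 tq6 0.3577207960188389 w 0.05748273729486844 ff 30.00432461500168
```

>>> play_rows --translation '[[0, 0, 0], [0, 0, 0]]' --twist '[[0, 0, 0.2], [0, 0, 0.2]]' --gripper '[-1, -1]'

```text
time: 8.75
tool_pos: [0.5403, -0.0661, 0.2553]
ee_rot: [-3.139, 0.003, 1.458]
wrist_force: [-5.5, -4.9, 4.3]
width: 0.0577
finger_force: 30.0
```

```bash
python3 st.py
```

```text
8.75 yaw [-3.1385  0.0026  1.4582] pos [ 0.5403 -0.0661  0.2553] F [-5.5016 -4.8711  4.254 ] T [-0.9223  0.933   0.4702] q6 -0.1118872958497694 tq6 0.3576075006276369 w 0.057678116435733846 ff 30.00449448823929
```

>>> play_rows --translation '[[0, 0, 0], [0, 0, 0]]' --twist '[[0, 0, 0.2], [0, 0, 0.2]]' --gripper '[-1, -1]'

```text
time: 8.95
tool_pos: [0.5403, -0.066, 0.2553]
ee_rot: [-3.138, 0.003, 1.418]
wrist_force: [-5.9, -4.3, 4.0]
width: 0.0576
finger_force: 30.0
```

```bash
python3 st.py
python3 - <<'E'
from h import *
im=snap('top','t5'); cv2.imwrite('pics/t5c.png',cv2.resize(im[165:225,285:345,::-1],None,fx=10,fy=10,interpolation=cv2.INTER_CUBIC))
E
```

```text
8.95 yaw [-3.1384  0.0026  1.4182] pos [ 0.5403 -0.066   0.2553] F [-5.8724 -4.3138  3.9978] T [-0.9337  1.0047  0.5481] q6 -0.0718742077088188 tq6 0.35750518552958965 w 0.05756995523716506 ff 30.00464290380478
```

View pics/t5c.png

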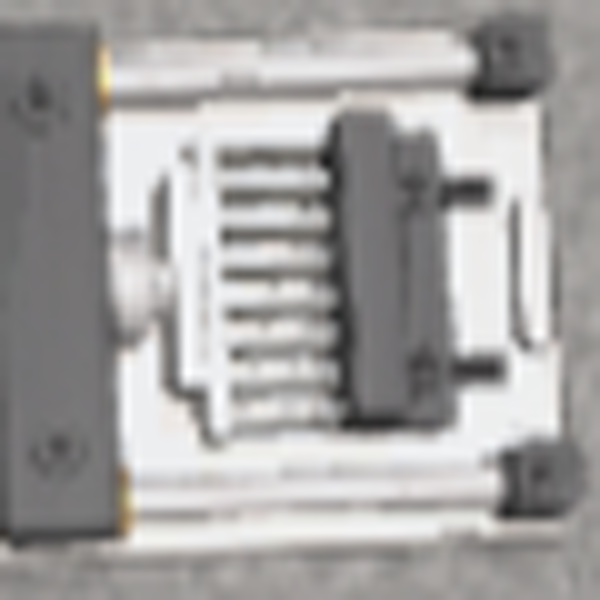

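The crop shows the fin tips at about the backstop face (≈330), so contact is imminent. I'll use single fine steps now.

>>> play_rows --translation '[[0, 0, 0], [0, 0, 0]]' --twist '[[0, 0, 0.1], [0, 0, 0.1]]' --gripper '[-1, -1]'

```text
time: 9.2
tool_pos: [0.5402, -0.0661, 0.2553]
ee_rot: [-3.138, 0.003, 1.399]
wrist_force: [-6.3, -4.7, 5.5]
width: 0.0575
finger_force: 30.0
```

```bash
python3 st.py
```

```text
9.2 yaw [-3.1385  0.0028  1.3985] pos [ 0.5402 -0.0661  0.2553] F [-6.3333 -4.6979  5.4802] T [-0.9278  1.0392  0.607 ] q6 -0.05223652812485702 tq6 0.4367938544601202 w 0.05750029732476703 ff 30.00503361225128
```

>>> play_rows --translation '[[0, 0, 0]]' --twist '[[0, 0, 0.1]]' --gripper '[-1]'

```text
time: 9.3
tool_pos: [0.5402, -0.0661, 0.2553]
ee_rot: [-3.139, 0.003, 1.389]
wrist_force: [-6.5, -4.7, 4.5]
width: 0.0571
finger_force: 30.0
```

```bash
python3 st.py
```

```text
9.3 yaw [-3.1385  0.0028  1.3886] pos [ 0.5402 -0.0661  0.2553] F [-6.5103 -4.7067  4.5488] T [-0.901   0.9903  0.4949] q6 -0.042291330868766526 tq6 0.4375717509537935 w 0.0571399437486969 ff 30.005190074443817
```

>>> play_rows --translation '[[0, 0, 0]]' --twist '[[0, 0, 0.1]]' --gripper '[-1]'

```text
time: 9.4
tool_pos: [0.5402, -0.066, 0.2553]
ee_rot: [-3.138, 0.003, 1.379]
wrist_force: [-5.7, -5.1, 4.1]
width: 0.0581
finger_force: 30.0
```

```bash
python3 st.py
```

```text
9.4 yaw [-3.1385  0.0028  1.3786] pos [ 0.5402 -0.066   0.2553] F [-5.6569 -5.0868  4.0636] T [-0.9024  0.9788  0.522 ] q6 -0.032296776964279884 tq6 0.43753872625529766 w 0.058073309730411915 ff 30.005206167697906
```

>>> play_rows --translation '[[0, 0, 0], [0, 0, 0]]' --twist '[[0, 0, 0.1], [0, 0, 0.1]]' --gripper '[-1, -1]'

```text
time: 9.6
tool_pos: [0.5402, -0.0661, 0.2553]
ee_rot: [-3.138, 0.003, 1.359]
wrist_force: [-6.2, -4.6, 4.4]
width: 0.0574
finger_force: 30.0
```

```bash
python3 st.py
```

```text
9.6 yaw [-3.1385  0.0029  1.3586] pos [ 0.5402 -0.0661  0.2553] F [-6.2184 -4.5719  4.3675] T [-0.9725  1.0244  0.552 ] q6 -0.012302120744269071 tq6 0.4375017620623112 w 0.0574285223739789 ff 30.005163252353668
```

>>> play_rows --translation '[[0, 0, 0]]' --twist '[[0, 0, 0.1]]' --gripper '[-1]'

```text
time: 9.7
tool_pos: [0.5402, -0.066, 0.2553]
ee_rot: [-3.138, 0.003, 1.349]
wrist_force: [-7.2, -4.4, 4.5]
width: 0.057
finger_force: 30.0
```

```bash
python3 st.py
```

```text
9.7 yaw [-3.1384  0.003   1.3486] pos [ 0.5402 -0.066   0.2553] F [-7.2446 -4.388   4.5491] T [-0.9     0.9568  0.5539] q6 -0.002293302139616365 tq6 0.4479286540299654 w 0.057042870777970975 ff 30.005384981632233
```

tq6 rose by 0.010, which marks the start of contact at about 0.9 N.

>>> play_rows --translation '[[0, 0, 0]]' --twist '[[0, 0, 0.1]]' --gripper '[-1]'

```text
time: 9.8
tool_pos: [0.5402, -0.066, 0.2553]
ee_rot: [-3.138, 0.003, 1.339]
wrist_force: [-6.0, -4.6, 4.1]
width: 0.0576
finger_force: 30.0
```

```bash
python3 st.py
```

```text
9.8 yaw [-3.1384  0.003   1.3387] pos [ 0.5402 -0.066   0.2553] F [-6.0036 -4.6233  4.1243] T [-0.9239  1.0335  0.559 ] q6 0.007655785934058151 tq6 0.46656995080411434 w 0.057639388131816786 ff 30.005376040935516
```

>>> play_rows --translation '[[0, 0, 0]]' --twist '[[0, 0, 0.1]]' --gripper '[-1]'

```text
time: 9.9
tool_pos: [0.5402, -0.066, 0.2552]
ee_rot: [-3.138, 0.003, 1.329]
wrist_force: [-7.2, -4.8, 4.6]
width: 0.0574
finger_force: 30.0
```

```bash
python3 st.py
```

```text
9.9 yaw [-3.1384  0.0031  1.3287] pos [ 0.5402 -0.066   0.2552] F [-7.1719 -4.8396  4.6418] T [-0.9086  1.0418  0.5481] q6 0.017629904525952745 tq6 0.4844799265265465 w 0.057400817052858245 ff 30.005431473255157
```

The rise is 0.047 N·m, about 4 N, and each row adds about 1.5 N. Three more rows, then hold.

>>> play_rows --translation '[[0, 0, 0], [0, 0, 0], [0, 0, 0]]' --twist '[[0, 0, 0.1], [0, 0, 0.1], [0, 0, 0.1]]' --gripper '[-1, -1, -1]'

```text
time: 10.2
tool_pos: [0.5401, -0.066, 0.2552]
ee_rot: [-3.138, 0.003, 1.299]
wrist_force: [-6.4, -4.3, 4.4]
width: 0.0576
finger_force: 30.0
```

```bash
python3 st.py
```

```text
10.2 yaw [-3.1383  0.0032  1.2989] pos [ 0.5401 -0.066   0.2552] F [-6.366  -4.3115  4.3929] T [-0.959   1.0475  0.6327] q6 0.0474393001358148 tq6 0.5381187982857227 w 0.057597598317043704 ff 30.005464553833008
```

>>> play_rows --translation '[[0, 0, 0], [0, 0, 0], [0, 0, 0]]' --twist '[[0, 0, 0], [0, 0, 0], [0, 0, 0]]' --gripper '[-1, -1, -1]'

```text
time: 10.5
tool_pos: [0.5401, -0.066, 0.2553]
ee_rot: [-3.138, 0.003, 1.299]
wrist_force: [-6.3, -5.9, 4.8]
width: 0.0575
finger_force: 30.0
```

```bash
python3 st.py
```

```text
10.5 yaw [-3.1384  0.0031  1.299 ] pos [ 0.5401 -0.066   0.2553] F [-6.2762 -5.9277  4.8487] T [-0.9678  1.0423  0.4626] q6 0.04734379466226422 tq6 0.5002011358737946 w 0.05747860910806133 ff 30.005643367767334
```

The nip is about 8 N. Next: release and check.

>>> play_rows --translation '[[0, 0, 0], [0, 0, 0], [0, 0, 0], [0, 0, 0], [0, 0, 0]]' --twist '[[0, 0, 0], [0, 0, 0], [0, 0, 0], [0, 0, 0], [0, 0, 0]]' --gripper '[0.6, 0.6, 0.6, 0.6, 0.6]'

```text
time: 11.0
tool_pos: [0.5412, -0.0652, 0.255]
ee_rot: [-3.142, -0.001, 1.298]
wrist_force: [-0.6, 0.2, 1.0]
width: 0.0753
finger_force: 0.0
```

```bash
python3 st.py
```

```text
11.0 yaw [-3.1416 -0.0005  1.298 ] pos [ 0.5412 -0.0652  0.255 ] F [-0.6213  0.2123  1.0148] T [-0.0908  0.0498 -0.0059] q6 0.04865242522718911 tq6 0.0003026102240255568 w 0.07534198767749316 ff 0.0
```

>>> play_rows --translation '[[0, 0, -0.4], [-0.03, -0.02, -0.35], [0, 0, 0], [0, 0, 0]]' --twist '[[0, 0, 0], [0, 0, 0], [0, 0, 0], [0, 0, 0]]' --gripper '[0.6, 0.6, 0.6, 0.6]'

```text
time: 11.4
tool_pos: [0.5401, -0.0664, 0.2857]
ee_rot: [3.14, -0.0, 1.298]
wrist_force: [-1.0, -0.8, -0.5]
width: 0.075
finger_force: 0.0
```

>>> play_rows --translation '[[0, 0, 0], [0, 0, 0], [0, 0, 0], [0, 0, 0], [0, 0, 0], [0, 0, 0], [0, 0, 0], [0, 0, 0]]' --twist '[[0, 0, 0], [0, 0, 0], [0, 0, 0], [0, 0, 0], [0, 0, 0], [0, 0, 0], [0, 0, 0], [0, 0, 0]]' --gripper '[0, -0.2, -0.4, -0.7, -1, -1, -1, -1]'

```text
time: 12.2
tool_pos: [0.5397, -0.0663, 0.285]
ee_rot: [-3.14, -0.0, 1.298]
wrist_force: [-3.2, 0.3, 1.4]
width: 0.0262
finger_force: 30.0
```

```bash
python3 st.py
```

```text
12.2 yaw [-3.1403 -0.0001  1.2978] pos [ 0.5397 -0.0663  0.285 ] F [-3.1949  0.2609  1.3679] T [ 0.0163  0.4391 -0.0156] q6 0.046492942772278265 tq6 0.00010867095170397079 w 0.02616829272252273 ff 30.000261068344116
```

>>> play_rows --translation '[[0, 0, 0], [0, 0, 0], [0, 0, 0], [0, 0, 0], [0, 0, 0]]' --twist '[[0, 0, 0.1], [0, 0, 0.1], [0, 0, 0.1], [0, 0, 0.1], [0, 0, 0.1]]' --gripper '[-1, -1, -1, -1, -1]'

```text
time: 12.7
tool_pos: [0.5397, -0.0663, 0.285]
ee_rot: [-3.14, 0.0, 1.247]
wrist_force: [-4.8, 0.7, 3.2]
width: 0.0263
finger_force: 30.0
```

```bash
python3 st.py
```

```text
12.7 yaw [-3.1401  0.0001  1.2471] pos [ 0.5397 -0.0663  0.285 ] F [-4.8158  0.6668  3.2075] T [0.1491 1.0437 0.1225] q6 0.09722997382982483 tq6 0.09896860923618078 w 0.026345912231797296 ff 30.000413954257965
```

>>> play_rows --translation '[[0, 0, 0], [0, 0, 0], [0, 0, 0], [0, 0, 0], [0, 0, 0], [0, 0, 0], [0, 0, 0], [0, 0, 0]]' --twist '[[0, 0, 0.2], [0, 0, 0.2], [0, 0, 0.2], [0, 0, 0.2], [0, 0, 0.2], [0, 0, 0.1], [0, 0, 0.1], [0, 0, 0.1]]' --gripper '[-1, -1, -1, -1, -1, -1, -1, -1]'

```text
time: 13.5
tool_pos: [0.5396, -0.0662, 0.285]
ee_rot: [-3.14, 0.0, 1.117]
wrist_force: [-5.1, 0.8, 3.6]
width: 0.0264
finger_force: 30.0
```

```bash
python3 st.py
```

```text
13.5 yaw [-3.1398  0.0003  1.1171] pos [ 0.5396 -0.0662  0.285 ] F [-5.1107  0.8143  3.6462] T [0.1703 1.1054 0.2178] q6 0.22726471942038087 tq6 0.11495619546622038 w 0.026425121748097156 ff 30.000582933425903
```

Measured stiffness is about 41 N/rad, and the force is now about 14–16 N. I'll turn 0.24 rad more.

>>> play_rows --translation '[[0, 0, 0], [0, 0, 0], [0, 0, 0], [0, 0, 0], [0, 0, 0], [0, 0, 0], [0, 0, 0], [0, 0, 0]]' --twist '[[0, 0, 0.4], [0, 0, 0.4], [0, 0, 0.4], [0, 0, 0.4], [0, 0, 0.4], [0, 0, 0.2], [0, 0, 0.1], [0, 0, 0.1]]' --gripper '[-1, -1, -1, -1, -1, -1, -1, -1]'

```text
time: 14.3
tool_pos: [0.5395, -0.0661, 0.285]
ee_rot: [-3.139, 0.001, 0.877]
wrist_force: [-6.0, 2.5, 2.8]
width: 0.026
finger_force: 30.0
```

```bash
python3 st.py
```

```text
14.3 yaw [-3.1393  0.0008  0.8772] pos [ 0.5395 -0.0661  0.285 ] F [-5.9518  2.5116  2.7868] T [0.2423 1.2573 0.2281] q6 0.4672028472150883 tq6 0.14430274721235037 w 0.026046522299762752 ff 30.00053644180298
```

The force is now about 24 N. Hold, release and rise clear.

>>> play_rows --translation '[[0, 0, 0], [0, 0, 0], [0, 0, 0], [0, 0, 0], [0, 0, 0], [0, 0, 0], [0, 0, 0], [0, 0, 0]]' --twist '[[0, 0, 0], [0, 0, 0], [0, 0, 0], [0, 0, 0], [0, 0, 0], [0, 0, 0], [0, 0, 0], [0, 0, 0]]' --gripper '[-1, -1, -1, 0.2, 0.2, 0.2, 0.2, 0.2]'

```text
time: 15.1
tool_pos: [0.5402, -0.0664, 0.2851]
ee_rot: [3.141, -0.0, 0.878]
wrist_force: [0.5, -1.0, 0.4]
width: 0.056
finger_force: 0.0
```

>>> play_rows --translation '[[0, 0, -0.5], [0, 0, -0.8], [0, 0, -0.8], [0, 0, -0.8], [0, 0, 0], [0, 0, 0], [0, 0, 0]]' --twist '[[0, 0, 0], [0, 0, 0], [0, 0, 0], [0, 0, 0], [0, 0, 0], [0, 0, 0], [0, 0, 0]]' --gripper '[0.2, 0.2, 0.2, 0.2, 0.2, 0.2, 0.2]'

```text
time: 15.8
tool_pos: [0.5398, -0.0664, 0.3992]
ee_rot: [-3.139, 0.001, 0.878]
wrist_force: [-0.5, -0.0, -0.1]
width: 0.0566
finger_force: 0.0
```

```bash
python3 st.py
python3 - <<'E'
from h import *
im=snap('wrist','w2')
im=snap('top','t6'); cv2.imwrite('pics/t6c.png',cv2.resize(im[130:260,210:350,::-1],None,fx=4,fy=4,interpolation=cv2.INTER_CUBIC))
E
```

```text
15.8 yaw [-3.1389  0.0013  0.8777] pos [ 0.5398 -0.0664  0.3992] F [-0.475  -0.0486 -0.0876] T [-0.0786  0.098  -0.0172] q6 0.46649707337997837 tq6 0.0005730363955080975 w 0.05661207458240956 ff 0.0
```

View pics/t6c.png

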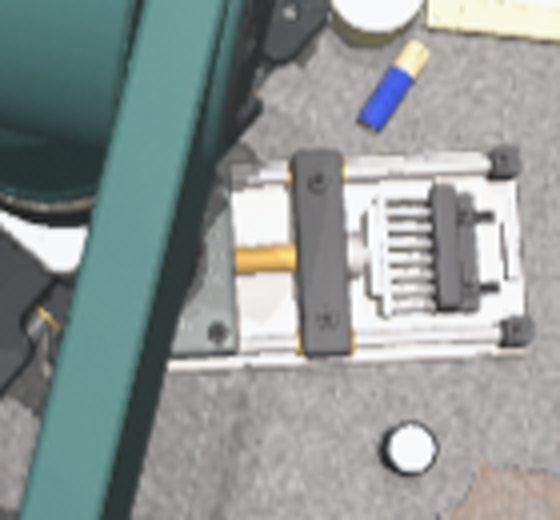

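The crop shows the heatsink upright and clamped between the pad (x≈380) and the backstop (x≈435). The cell and cap haven't moved, and the gripper is clear. I'm handing the job in.

```bash
python3 -c "
from bench import robot
print(robot.close_job())"
```

```text
the job is handed in; nothing more can be done
None
```

I handed the job in after 15.8 s, with no verdict returned: the outer knob nipped the heatsink at about 8 N, the inner knob brought it to an estimated 22–25 N (inferred from wrist torque), the knobs are released, and the cap and cell look unmoved; the arm hid the jar in the last picture, but it was never touched.

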